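# Shut the spice box and push the drawer home

## Robot

A 6-joint arm with a two-finger parallel gripper is mounted at the origin on the work surface. World frame = base frame: x ahead of the robot, y to its left, z up, the work surface at z = 0. Lengths are in m, angles in degrees, forces in N, time in s.
With the tool pointing down it reaches from about 0.325 to 0.9 m from the base axis. Payload 3.5 kg.
Tool frame: the origin (TCP) lies midway between the tips of the shut fingers; the grasp point (between the pads) lies 19 mm behind it; z points along the fingers, y is the line along which they close (so a half turn about z gives the same grasp; the last joint's range is limited). The gripper opens to 85 mm and grips with 20 to 120 N. Pads are 22 mm wide; open, the fingers measure 114 mm over their backs; the gripper's body (76 mm by 85 mm) begins 54 mm behind the grasp point. The pads swing forward as they close: fully open they stand 13 mm farther back than shut.
Start: joints at [-80.982, 15.837, -1.513, 72.651, 0, 84.076], TCP at [0.161, -0.604, 0.231] pointing down, gripper open.
Joint ranges: [-178.77, 178.77], [-48.84, 107.48], [-61.69, 71.31], [-111.58, 123.2], [-90, 87.43], [-180, 180]. Speed limits (degrees/s): [147.25, 147.25, 180, 180, 180, 180].

## Interface

Orientations are given as [roll, pitch, yaw] about the fixed x, y, z axes, in that order (R = Rz(yaw) Ry(pitch) Rx(roll)).
In Python, from rig import r gives the robot as it stands.
- The arm moves only by the tool servo_tool, never from a script. Its argument "motion" is a list that holds one entry, the list of rows, each a list of 5 numbers: the shift along the tool's x, y, z in m, then the turn about the tool's z in rad, then the opening, from -1 (shut) to 1 (fully open), so that 0 is half open. A call has 1 to 20 rows; each row is the pose to reach, as a shift and turn from the pose commanded when the call began, along the tool's axes at that moment; what a row does not reach only later rows make up. A row lasts 1/10 s, in which the tool goes at most 50 mm and 8.59 degrees, less where a joint would pass 70% of its speed; a pose out of reach is approached as far as the arm can. A call with a gripper value outside its range is refused whole. The fingers move at their own pace and stop on an object; "grip_force" is the grip in N (left out, the last holds). Time passes only in rows, so rows that repeat a pose let the fingers close. It gives the time, the measured TCP pose, the force, the opening and the grip force at its end, in the units of the state.
- r.sense(): the state, without advancing time (a new reading comes with each control period).
- r.capture(name): name is "scene" or "top"; returns a dict with "img" (420x560x3 uint8, blue, green, red), "mtx" (3x3 intrinsics, pixels), "rvec" (rotation vector, rad) and "tvec" (3), from world to camera coordinates, as OpenCV has them. Camera axes: x right, y down, z forward; pixel columns grow to the right and rows downward; lengths in m; the calibration is good to about 2 mm. A picture is of the moment at which its call begins. There is no depth.
- r.finish_job(): hands the job in; it is judged then, once.
The state is a dict: "t": time; "joint_pos": joint angles; "dq": joint speeds; "effort": joint torques, N m; "tcp_pos": TCP position; "orientation": TCP orientation; "wrist_force": force on the tool from outside, world axes, zero at the start; "wrist_torque": the same for the moment, N m; "finger_gap": finger opening in m; "gripper_force": force on a finger pad.
Only numpy, scipy, OpenCV 4.12 (cv2) and the standard library are available. Lean on these libraries where they do the work, as an engineer would, in place of code of your own. Each camera call takes 0.05 s, during which the arm holds its last target. There are 200 camera calls.

## Task

The masala dabba in the half-open drawer has been left with its hinged lid standing up. With the fingertips, gently push the lid down until it is fully shut, and after that push the drawer fully home without slamming it. Do not lift anything or tip anything over, and leave the tumbler and the pickle jar on the table where they stand.

Things in the scene. Friction and masses are not known exactly. Their poses are not given: they have to be found in the camera images.
- unit: White drawer unit, 360 deep (x), 540 wide, 130 high, fixed on the table; a wooden spice shelf stands on the rear 130 of its top, to 235 high, the rest of the top is bare. Origin: middle of its front face at table height. Its x axis is level and points into the unit, the way the drawer is pushed shut; z up.
- drawer (a joint): Opening of the aluminium drawer along the unit's -x, m: 0 = fully home (panel against the unit's face, a firm stop), starts 0.19 to 0.24, most 0.26. About 4 N of friction; stays where left; no catch. Front panel 12 thick, 530 wide, 8 to 113 above the table; inside floor 18 above the table, side walls to 70 above it, inside 480 wide.
- drawer_lip (a point): Middle of the outer edge of the drawer's finger lip: a folded ledge 180 wide, 8 thick, standing out 16 from the panel towards the robot, 103 to 111 above the table. Moves with the drawer; with the drawer home it is 28 in front of the unit's face. Axes as the unit's.
- dabba: Round steel masala dabba (spice box) holding seven small cups, 120 across, 55 high without the lid, about 0.85 kg (hidden variation) and loose on the drawer's floor. Origin: centre of its underside. The hinge lies on its +y side; its axes turn with its yaw; z up.
- lid (a joint): Angle of the dabba's lid, rad: 0 = fully shut (flat on the rim), 1.57 = upright, starts 1.2 to 1.75, most 1.9. Stiff hinge (about 0.11 N m): the lid stays at whatever angle it is left and must be pushed all the way. Steel disc 124 across, 10 thick, 0.1 kg, no knob; the hinge axis is 2 outside its edge, in the plane of its underside.
- lid_hinge (a point): Point on the lid's hinge axis, 64 from the dabba's centre line along the dabba's +y and 55 above its underside. The point turns with the lid: its -y axis points from the hinge along the lid to its free edge, its z axis is the normal of the lid's outer (top) face; its x axis is along the hinge.
- lid_top (a point): Centre of the lid's outer (top) face; moves with the lid. Axes as at lid_hinge. With the lid shut it is 65 above the dabba's underside, over the dabba's centre.
- katoris: Set of three nested steel katoris (bowls), 88 across, 54 high, loose in the drawer beside the dabba. Origin: centre of the underside.
- coffee_filter: Small upright steel coffee filter, a closed cylinder 60 across and 83 high, loose in the drawer on the dabba's other side from the katoris (the two swap sides). Origin: centre of the underside.
- rolling_pin: Short wooden rolling pin, 200 long, 32 thick, lying front to back along the drawer's left (+y) wall. Origin: under its middle as placed.
- clip: Yellow plastic clip, 60 x 22 x 12 high, lying on the drawer's floor, near the unit's front face. Origin: centre of the underside.
- tumbler: Open steel tumbler, 72 across, 100 high, standing on the table to the left of the drawer. Origin: centre of the underside.
- pickle_jar: Amber glass jar with a steel cap, 80 across, 120 high, standing on the table to the right of the drawer. Origin: centre of the underside.
Not all that is in view belongs to the job. What is shaped like the dabba but purple is not meant.

How it is judged (in metres and radians):
On the way, in this order (a step that is already met when the one before it is completed fails the run):
1. the dabba's lid is pushed fully shut while the drawer is still open (value of joint lid below 0.06 rad and value of joint drawer above 0.08 m), for 0.2 s.
2. the drawer is pushed fully home (value of joint drawer below 0.006 m), for 0.2 s.
At the end, for the whole second after the job is handed in: The drawer is within 6 mm of fully home, the lid within 0.06 rad of shut, the dabba, katoris and coffee filter stand upright inside at rest, and the tumbler and jar are within 30 mm of where they stood (value of joint drawer below 0.006 m and value of joint lid below 0.06 rad and angle between dabba's own z axis and vertical below 0.1 rad and angle between each of katoris, coffee_filter's own z axis and vertical below 0.3 rad and linear speed of dabba below 0.02 m/s and distance of each of tumbler, pickle_jar from where it was at the start of the episode below 0.03 m); the robot touches nothing.
It fails at once if the drawer is slammed (faster than 0.45 m/s) (velocity of joint drawer below -0.45 m/s).
It fails at once if the lid is slammed (faster than 5 rad/s) (velocity of joint lid below -5 rad/s).
It fails at once if a thing in the drawer is lifted (more than about 25 mm) (height (world z) of any of dabba, katoris, coffee_filter above 0.045 m or height (world z) of clip above 0.06 m or height (world z) of rolling_pin above 0.07 m).
It fails at once if the dabba, katoris or coffee filter is tipped over (angle between dabba's own z axis and vertical above 0.4 rad or angle between any of katoris, coffee_filter's own z axis and vertical above 0.7 rad).
It fails at once if the tumbler or the pickle jar is moved or lifted (distance of any of tumbler, pickle_jar from where it was at the start of the episode above 0.03 m).
It also fails if it takes over 51 s, if anything falls off the work surface, if the arm or the gripper's body presses on something with over 40 N, if the wrist force passes 120 N, or if a joint passes its speed limit or range.

## Working session

There is one attempt and no reset: what is moved stays moved. The work goes in short steps, Python scripts to look and compute and a tool call to move; the robot and the scene stay as the last step left them, time stands still between calls to the robot, and variables do not carry over. Pictures are saved under pics/ and viewed, at most 10 in all, crops included, and the job is handed in when it is done.

Besides the shell and the picture viewer there is one more tool, called after "Request:" as a command line: name --argument value ..., lists and objects as JSON in quotes. servo_tool: Moves the arm, as the interface text tells. Its arguments: {"type":"object","properties":{"motion":{"type":"array"},"grip_force":{"type":"number"}},"required":["motion"]}

```bash
mkdir -p pics; cat > h.py <<'E'
import numpy as np,cv2
from rig import r
def ray(c,u,v):
    R=cv2.Rodrigues(np.array(c["rvec"],float))[0];t=np.array(c["tvec"],float).ravel()
    p=cv2.undistortPoints(np.array([[[u,v]]],float),np.array(c["mtx"],float),None)[0,0]
    return -R.T@t, R.T@np.array([p[0],p[1],1.])
def onz(c,u,v,z):
    o,d=ray(c,u,v); return o+d*(z-o[2])/d[2]
def two(c1,p1,c2,p2):
    o1,d1=ray(c1,*p1);o2,d2=ray(c2,*p2)
    s=np.linalg.lstsq(np.c_[d1,-d2],o2-o1,rcond=None)[0]
    a=o1+s[0]*d1;b=o2+s[1]*d2
    return (a+b)/2,np.linalg.norm(a-b)
def proj(c,P):
    return cv2.projectPoints(np.array(P,float).reshape(-1,1,3),np.array(c["rvec"],float),np.array(c["tvec"],float),np.array(c["mtx"],float),None)[0].reshape(-1,2)
E
python3 - <<'E'
from h import *
import pickle
d={n:r.capture(n) for n in("scene","top")}
pickle.dump(d,open("c0.pkl","wb"))
for n in d: cv2.imwrite(f"pics/{n}0.png",cv2.resize(d[n]["img"],(800,600),interpolation=cv2.INTER_CUBIC)); print(n,ray(d[n],280,210))
print(r.sense())
E
```

```text
scene (array([1.53120665, 0.05306489, 1.37464966]), array([-0.62728723, -0.02820778, -0.77835868]))
top (array([0.34220522, 0.0151556 , 1.81066302]), array([ 0.09920917,  0.00645084, -0.99521307]))
{'t': 0.1, 'joint_pos': array([-8.09817190e+01,  1.58752605e+01, -1.59028511e+00,  7.26501944e+01,
       -2.27217836e-04,  8.40747619e+01]), 'dq': array([-0.03951045, -0.04699362,  0.30811507,  0.02135241,  0.02770128,
        0.01636341]), 'effort': array([ 3.30184776e-04, -4.46708322e+01,  2.96128696e+01,  8.47088493e-03,
       -7.43075498e-05,  4.49362659e-06]), 'tcp_pos': array([ 0.1610358 , -0.60316769,  0.2302543 ]), 'orientation': array([-1.79884855e+02, -1.17219031e-02,  1.49435076e+01]), 'wrist_force': array([-0.35376723,  0.65626096,  0.44134329]), 'wrist_torque': array([ 0.05114433, -0.02871596,  0.05986188]), 'gripper_force': 0.0, 'finger_gap': 0.08534857805951172}
```

View pics/scene0.png

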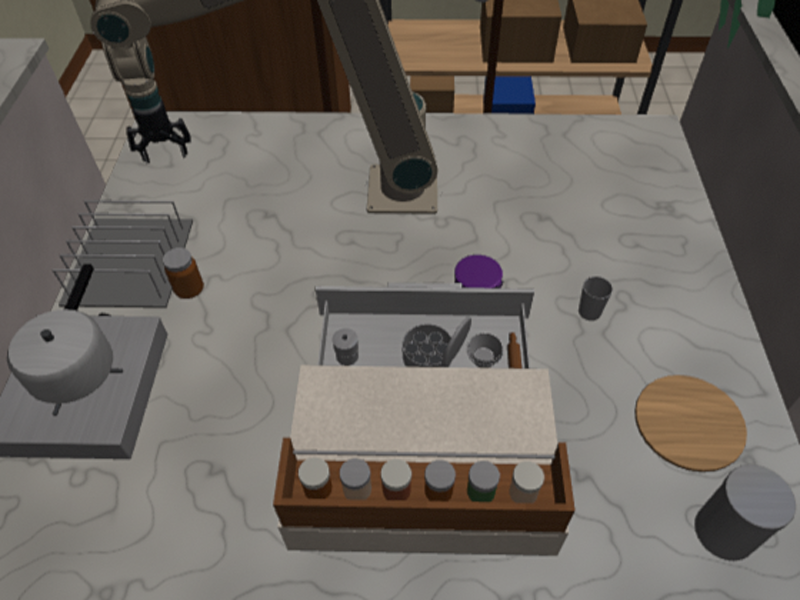

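View pics/top0.png

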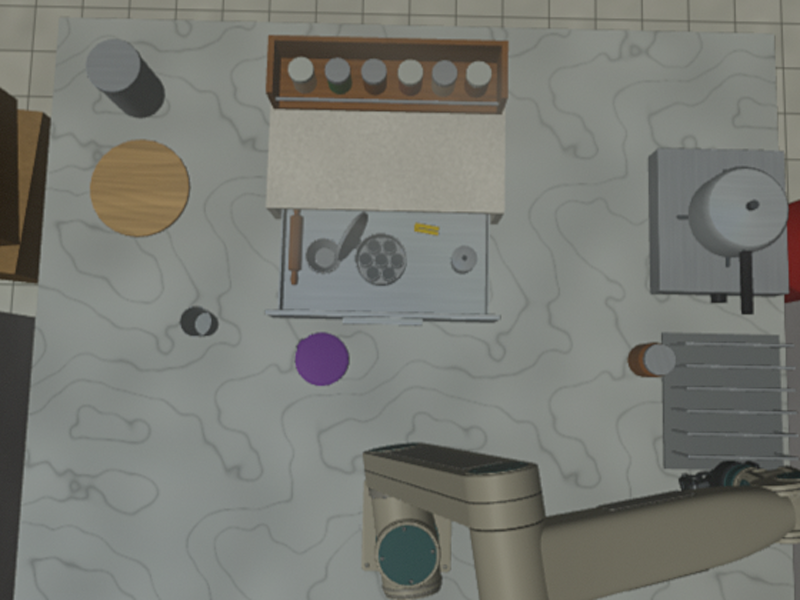

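Scene view (800 px scale): the dabba with cups is at (428,346), its lid stands at (458,340), and the purple decoy is at (478,270). Top view: dabba (381,260), lid (353,237), katoris (323,256), filter (463,260), clip (427,229), panel at row ~316, and unit face at ~212.

Candidates (top view): steel box with seven cups (381,260), purple round (322,359), pot (740,210), katoris (323,256). By the description it is the steel box with cups at (381,260). One close crop will check this.

```bash
python3 - <<'E'
from h import *
import pickle
d=pickle.load(open("c0.pkl","rb"))
a=d["top"]["img"][140:235,185:355]; b=d["scene"]["img"][195:265,215:385]
o=np.vstack([cv2.resize(x,None,fx=4.5 if 1 else 1,fy=4.5 if i==0 else 2.4*4.5/2.4,interpolation=cv2.INTER_CUBIC)[:340 if i else 430] for i,x in enumerate((a,b))])
o=cv2.resize(o,None,fx=.8,fy=.8); print(o.shape)
cv2.imwrite("pics/crop.png",cv2.convertScaleAbs(o,alpha=1.5))
E
```

```text
(594, 612, 3)
```

View pics/crop.png

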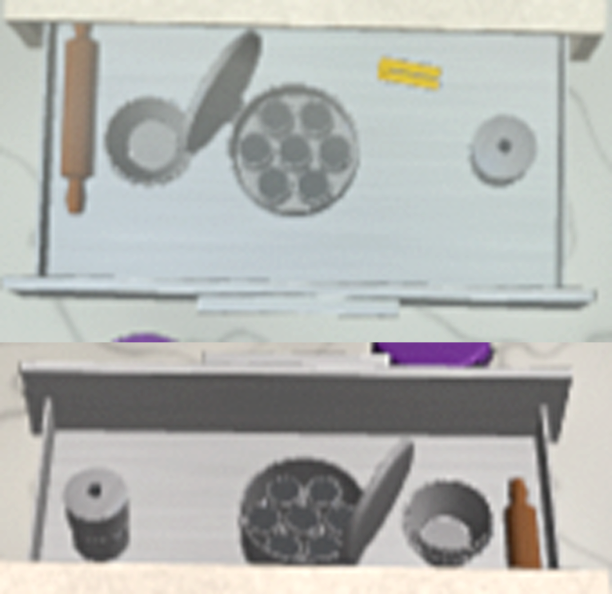

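The crop confirms it. The top half shows the dabba with seven cups at (294,150), the lid ellipse from (187,152) to (260,32), centred near (224,92), and the hinge near (237,108). The lower half shows the lid centred near (382,502) and the panel with its lip.

```bash
python3 - <<'E'
from h import *
import pickle
np.set_printoptions(precision=4,suppress=True)
d=pickle.load(open("c0.pkl","rb"));T,S=d["top"],d["scene"]
t=lambda x,y:(185+x/3.6-.4,140+y/3.6-.4)
s=lambda x,y:(215+x/3.6-.4,195+(y-342)/3.6-.4)
D=onz(T,*t(294,150),.073);print("dabba",D)
print("dabba scene rim",onz(S,*s(302,518),.065))
L,e=two(T,t(223,92),S,s(382,501));print("lid c",L,e)
for p in((187,152),(260,32)):print("lid end at z",onz(T,*t(*p),L[2]))
print("panel top",onz(T,*t(5,280),.113),onz(T,*t(594,293),.113))
print("lip",onz(T,*t(198,310),.111),onz(T,*t(398,314),.111))
print("unit face",onz(T,*t(5,22),.13),onz(T,*t(600,36),.13))
print("katori",onz(T,*t(147,142),.072),"filter",onz(T,*t(503,148),.1),"clip",onz(T,*t(410,73),.03))
k=.7
print("purple",onz(T,322*k,359*k,.06),"tumbler",onz(T,199*k,322*k,.05),"jar",onz(T,655*k,360*k,.1))
E
```

```text
dabba [0.6102 0.0741 0.073 ]
dabba scene rim [0.619  0.0715 0.065 ]
lid c [0.6509 0.1387 0.1386] 0.004928528322033397
lid end at z [0.5962 0.1666 0.1386]
lid end at z [0.7059 0.1048 0.1386]
panel top [0.4812 0.3276 0.113 ] [ 0.4807 -0.1984  0.113 ]
lip [0.4582 0.1548 0.111 ] [ 0.4584 -0.0237  0.111 ]
unit face [0.7119 0.3343 0.13  ] [ 0.7109 -0.2     0.13  ]
katori [0.6149 0.2098 0.072 ] filter [ 0.612  -0.1165  0.1   ] clip [ 0.6931 -0.0327  0.03  ]
purple [0.3764 0.2031 0.06  ] tumbler [0.4563 0.4931 0.05  ] jar [ 0.389  -0.5518  0.1   ]
```

Request:
servo_tool --motion '[[[0.02,-0.018,-0.04,-0.04,-1],[0.055,-0.05,-0.04,-0.1,-1],[0.69,-0.618,-0.04,-0.797,-1],[0.69,-0.618,-0.04,-0.797,-1],[0.69,-0.618,-0.04,-0.797,-1],[0.69,-0.618,-0.04,-0.797,-1],[0.69,-0.618,-0.04,-0.797,-1],[0.69,-0.618,-0.04,-0.797,-1],[0.69,-0.618,-0.04,-0.797,-1],[0.69,-0.618,-0.04,-0.797,-1],[0.69,-0.618,-0.04,-0.797,-1],[0.69,-0.618,-0.04,-0.797,-1],[0.69,-0.618,-0.04,-0.797,-1],[0.69,-0.618,-0.04,-0.797,-1],[0.69,-0.618,-0.04,-0.797,-1],[0.69,-0.618,-0.04,-0.797,-1],[0.69,-0.618,-0.04,-0.797,-1],[0.69,-0.618,-0.04,-0.797,-1],[0.69,-0.618,-0.04,-0.797,-1],[0.69,-0.618,-0.04,-0.797,-1]]]'

```text
t: 2.1
tcp_pos: [0.6704, 0.176, 0.269]
orientation: [-179.9, -0.1, 60.9]
wrist_force: [-1.3, -0.8, 0.2]
finger_gap: 0.0005
gripper_force: 0.0
```

Request:
servo_tool --motion '[[[0,0,0,0,-1]]]'

```text
t: 2.2
tcp_pos: [0.6682, 0.1722, 0.2698]
orientation: [-179.9, 0.1, 60.7]
wrist_force: [-0.5, -0.9, 0.5]
finger_gap: -0.0
gripper_force: 0.0
```

Request:
servo_tool --motion '[[[0.008,0,0.0,0,-1],[0.008,0,0.03,0,-1],[0.008,0,0.06,0,-1],[0.008,0,0.085,0,-1],[0.008,0,0.1,0,-1],[0.008,0,0.1,0,-1]]]'

```text
t: 2.8
tcp_pos: [0.6702, 0.1768, 0.1688]
orientation: [-179.8, 0.2, 60.5]
wrist_force: [-0.3, -0.2, -1.1]
finger_gap: 0.0001
gripper_force: 0.0
```

```bash
python3 - <<'E'
from h import *
T,S=r.capture("top"),r.capture("scene")
a=T["img"][140:235,185:355]; b=S["img"][185:265,215:385]
o=cv2.resize(np.vstack([a,b]),None,fx=3.4,fy=3.4,interpolation=cv2.INTER_CUBIC)
cv2.imwrite("pics/c1.png",cv2.convertScaleAbs(o,alpha=1.5))
E
```

```text
(no output)
```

View pics/c1.png

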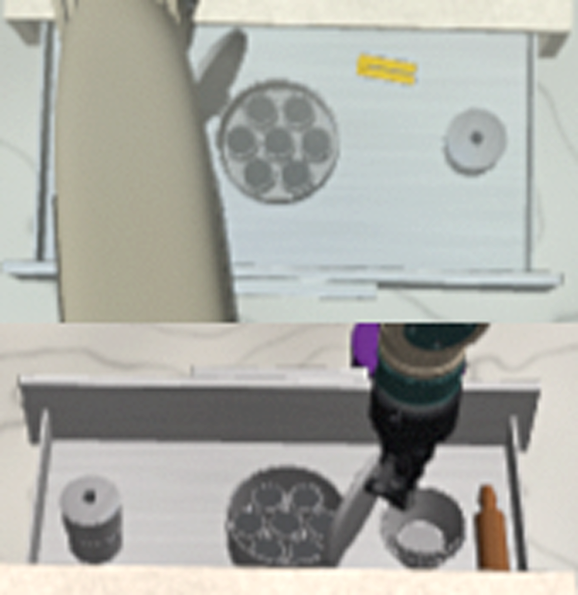

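The gripper tip is behind the lid (lower half (400,490), lid (360,510)), clear of the katoris. Next I push along the lid's arc.

Request:
servo_tool --motion '[[[-0.01,0,0.002,0,-1],[-0.018,0,0.004,0,-1],[-0.026,0,0.005,0,-1],[-0.034,0,0.006,0,-1],[-0.042,0,0.006,0,-1],[-0.05,0,0.006,0,-1],[-0.058,0,0.0065,0,-1],[-0.066,0,0.008,0,-1],[-0.073,0,0.0105,0,-1],[-0.08,0,0.013,0,-1],[-0.087,0,0.0165,0,-1],[-0.094,0,0.0205,0,-1],[-0.1,0,0.025,0,-1]]]'

```text
t: 4.2
tcp_pos: [0.623, 0.0903, 0.1459]
orientation: [180.0, 0.0, 60.6]
wrist_force: [-0.1, 0.6, 1.8]
finger_gap: 0.0003
gripper_force: 0.5
```

```bash
python3 - <<'E'
from h import *
T,S=r.capture("top"),r.capture("scene")
a=T["img"][140:235,185:355]; b=S["img"][185:265,215:385]
o=cv2.resize(np.vstack([a,b]),None,fx=3.4,fy=3.4,interpolation=cv2.INTER_CUBIC)
cv2.imwrite("pics/c2.png",cv2.convertScaleAbs(o,alpha=1.5))
E
```

```text
(no output)
```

View pics/c2.png

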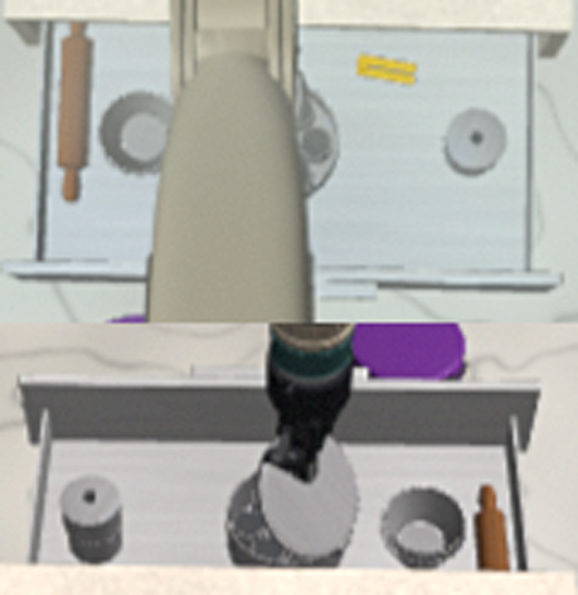

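The lid is about half shut, following the fingertips ((295,465) in the lower half), and the dabba has not moved. I continue along the arc.

Request:
servo_tool --motion '[[[-0.006,0,0.005,0,-1],[-0.011,0,0.011,0,-1],[-0.016,0,0.017,0,-1],[-0.02,0,0.023,0,-1],[-0.024,0,0.03,0,-1],[-0.027,0,0.037,0,-1],[-0.029,0,0.043,0,-1],[-0.031,0,0.049,0,-1],[-0.033,0,0.054,0,-1],[-0.034,0,0.058,0,-1],[-0.034,0,0.058,0,-1]]]'

```text
t: 5.4
tcp_pos: [0.6061, 0.0613, 0.0875]
orientation: [-179.9, 0.0, 60.6]
wrist_force: [-0.6, 0.6, 0.1]
finger_gap: 0.0002
gripper_force: 0.0
```

Request:
servo_tool --motion '[[[0,0,0.002,0,-1],[0,0,0.004,0,-1],[0,0,0.005,0,-1],[0,0,0.006,0,-1],[0,0,0.006,0,-1]]]'

```text
t: 5.9
tcp_pos: [0.6068, 0.0613, 0.083]
orientation: [180.0, -0.0, 60.6]
wrist_force: [-1.2, -1.2, 2.9]
finger_gap: -0.0
gripper_force: 2.1
```

Request:
servo_tool --motion '[[[0,0,0.001,0,-1],[0,0,0.002,0,-1],[0,0,0.002,0,-1],[0,0,0.002,0,-1]]]'

```text
t: 6.3
tcp_pos: [0.6078, 0.0613, 0.0829]
orientation: [179.9, -0.1, 60.6]
wrist_force: [-3.1, -0.7, 12.0]
finger_gap: 0.0
gripper_force: 6.0
```

The fingers are stopped firmly by the shut lid (z stopped, 12 N). I hold, then lift and go in front of the lip, turning on the way.

Request:
servo_tool --motion '[[[0,0,0.001,0,-1],[0,0,0.001,0,-1],[0,0,-0.002,0,-1],[0,0,-0.02,0,-1],[0,0,-0.06,0,-1],[0,0,-0.11,-0.05,-1],[-0.01,-0.02,-0.12,-0.2,-1],[-0.093,-0.1735,-0.12,-2.084,-1],[-0.093,-0.1735,-0.12,-2.084,-1],[-0.093,-0.1735,-0.12,-2.084,-1],[-0.093,-0.1735,-0.12,-2.084,-1],[-0.093,-0.1735,-0.12,-2.084,-1],[-0.093,-0.1735,-0.12,-2.084,-1],[-0.093,-0.1735,-0.12,-2.084,-1],[-0.093,-0.1735,-0.12,-2.084,-1],[-0.093,-0.1735,-0.12,-2.084,-1],[-0.093,-0.1735,-0.12,-2.084,-1],[-0.093,-0.1735,-0.12,-2.084,-1],[-0.093,-0.1735,-0.12,-2.084,-1],[-0.093,-0.1735,-0.12,-2.084,-1]]]'

```text
t: 8.3
tcp_pos: [0.4096, 0.0656, 0.1999]
orientation: [180.0, -0.0, -179.7]
wrist_force: [-0.4, 0.2, 0.4]
finger_gap: 0.0002
gripper_force: 0.0
```

Request:
servo_tool --motion '[[[-0.093,-0.1735,-0.12,-2.084,-1]]]'

```text
t: 8.4
tcp_pos: [0.4235, 0.0333, 0.2206]
orientation: [179.8, -0.5, -171.5]
wrist_force: [1.0, 0.9, -0.8]
finger_gap: 0.0002
gripper_force: 0.0
```

My second call repeated the shift by mistake, since shifts are relative. It was a free-air move of about 4 cm, so nothing was touched. I check the lid and the state.

```bash
python3 - <<'E'
from h import *
S=r.capture("scene");T=r.capture("top")
b=S["img"][175:265,195:385]; a=T["img"][140:235,185:375]
cv2.imwrite("pics/c3.png",cv2.convertScaleAbs(cv2.resize(np.vstack([a,b]),None,fx=3.2,fy=3.2,interpolation=cv2.INTER_CUBIC),alpha=1.5))
s=r.sense();print(s["tcp_pos"],s["orientation"],s["t"])
E
```

```text
[0.43240604 0.02867391 0.22676741] [-179.85347029    0.36599976 -172.06598765] 8.5
```

View pics/c3.png

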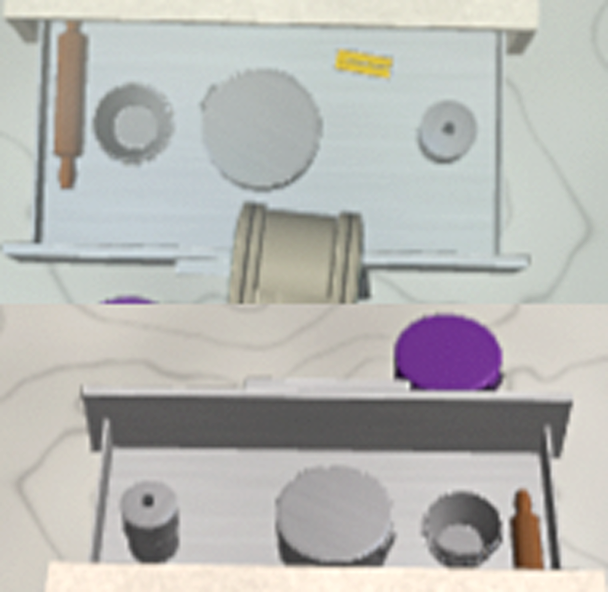

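The lid lies flat on the dabba ((262,128) top, (335,512) scene), nothing else has moved, and the drawer is still open. I go down in front of the lip.

Request:
servo_tool --motion '[[[0.017,0.039,0,0.139,-1],[0.017,0.039,0,0.139,-1],[0.017,0.039,0.04,0.139,-1],[0.017,0.039,0.08,0.139,-1],[0.017,0.039,0.115,0.139,-1],[0.017,0.039,0.135,0.139,-1],[0.017,0.039,0.135,0.139,-1]]]'

```text
t: 9.2
tcp_pos: [0.4026, 0.0672, 0.0861]
orientation: [180.0, -0.4, -180.0]
wrist_force: [0.6, 0.7, 0.9]
finger_gap: 0.0
gripper_force: 0.0
```

Request:
servo_tool --motion '[[[-0.01,0,0,0,-1],[-0.02,0,0,0,-1],[-0.03,0,0,0,-1],[-0.036,0,0,0,-1],[-0.042,0,0,0,-1],[-0.048,0,0,0,-1],[-0.055,0,0,0,-1],[-0.063,0,0,0,-1],[-0.072,0,0,0,-1],[-0.081,0,0,0,-1],[-0.09,0,0,0,-1],[-0.099,0,0,0,-1],[-0.108,0,0,0,-1],[-0.117,0,0,0,-1],[-0.125,0,0,0,-1],[-0.132,0,0,0,-1],[-0.138,0,0,0,-1],[-0.142,0,0,0,-1],[-0.145,0,0,0,-1],[-0.146,0,0,0,-1]]]'

```text
t: 11.2
tcp_pos: [0.5528, 0.0671, 0.0894]
orientation: [180.0, 0.0, 180.0]
wrist_force: [-4.3, -1.0, -2.1]
finger_gap: -0.0
gripper_force: 1.9
```

```bash
python3 - <<'E'
from h import *
S=r.capture("scene");T=r.capture("top")
b=S["img"][175:265,195:385]; a=T["img"][140:235,185:375]
cv2.imwrite("pics/c4.png",cv2.convertScaleAbs(cv2.resize(np.vstack([a,b]),None,fx=3.2,fy=3.2,interpolation=cv2.INTER_CUBIC),alpha=1.5))
E
```

```text
(no output)
```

View pics/c4.png

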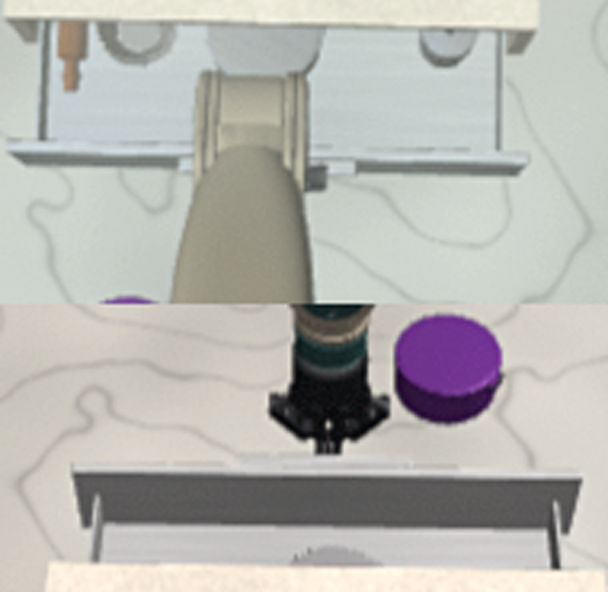

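The fingertips push on the middle of the lip ((320,175) top, (330,450) scene) and the contents ride along upright. I continue, slowing at the end.

Request:
servo_tool --motion '[[[-0.003,0,0,0,-1],[-0.008,0,0,0,-1],[-0.015,0,0,0,-1],[-0.023,0,0,0,-1],[-0.032,0,0,0,-1],[-0.041,0,0,0,-1],[-0.05,0,0,0,-1],[-0.059,0,0,0,-1],[-0.067,0,0,0,-1],[-0.075,0,0,0,-1],[-0.082,0,0,0,-1],[-0.088,0,0,0,-1],[-0.094,0,0,0,-1],[-0.099,0,0,0,-1],[-0.103,0,0,0,-1],[-0.106,0,0,0,-1],[-0.108,0,0,0,-1],[-0.11,0,0,0,-1],[-0.11,0,0,0,-1]]]'

```text
t: 13.2
tcp_pos: [0.6631, 0.067, 0.0895]
orientation: [-180.0, 0.1, 180.0]
wrist_force: [-3.1, -0.8, 1.1]
finger_gap: -0.0
gripper_force: 1.2
```

Request:
servo_tool --motion '[[[-0.002,0,0,0,-1],[-0.004,0,0,0,-1],[-0.006,0,0,0,-1],[-0.006,0,0,0,-1]]]'

```text
t: 13.6
tcp_pos: [0.6692, 0.0671, 0.0894]
orientation: [180.0, 0.1, 180.0]
wrist_force: [-3.5, -0.3, 0.9]
finger_gap: -0.0001
gripper_force: 1.2
```

Request:
servo_tool --motion '[[[-0.002,0,0,0,-1],[-0.004,0,0,0,-1],[-0.005,0,0,0,-1],[-0.005,0,0,0,-1]]]'

```text
t: 14.0
tcp_pos: [0.6738, 0.0671, 0.0893]
orientation: [180.0, 0.0, 180.0]
wrist_force: [-2.4, -0.6, 2.1]
finger_gap: -0.0002
gripper_force: 1.4
```

Request:
servo_tool --motion '[[[-0.001,0,0,0,-1],[-0.002,0,0,0,-1],[-0.003,0,0,0,-1],[-0.004,0,0,0,-1],[-0.004,0,0,0,-1]]]'

```text
t: 14.5
tcp_pos: [0.6761, 0.0671, 0.0893]
orientation: [-180.0, -0.2, 180.0]
wrist_force: [-6.8, -1.4, 4.9]
finger_gap: 0.0001
gripper_force: 3.4
```

Request:
servo_tool --motion '[[[-0.001,0,0,0,-1],[-0.002,0,0,0,-1],[-0.002,0,0,0,-1],[-0.002,0,0,0,-1]]]'

```text
t: 14.9
tcp_pos: [0.6761, 0.0671, 0.0893]
orientation: [-180.0, -0.4, 180.0]
wrist_force: [-11.4, -1.6, 7.3]
finger_gap: -0.0001
gripper_force: 5.6
```

A firm stop at x = 0.676, with force rising and no motion. I back away and check.

Request:
servo_tool --motion '[[[0.005,0,0,0,-1],[0.02,0,0,0,-1],[0.05,0,0,0,-1],[0.09,0,0,0,-1],[0.13,0,-0.02,0,-1],[0.15,0,-0.04,0,-1],[0.15,0,-0.04,0,-1],[0.15,0,-0.04,0,-1]]]'

```text
t: 15.7
tcp_pos: [0.5316, 0.0672, 0.1303]
orientation: [180.0, 0.3, -180.0]
wrist_force: [0.3, -0.3, 0.3]
finger_gap: 0.0003
gripper_force: 0.0
```

```bash
python3 - <<'E'
from h import *
S=r.capture("scene");T=r.capture("top")
cv2.imwrite("pics/c5.png",cv2.convertScaleAbs(np.hstack([cv2.resize(x,(400,300),interpolation=cv2.INTER_AREA) for x in(T["img"],S["img"])]),alpha=1.3))
b=T["img"][125:185,180:360]
cv2.imwrite("pics/c6.png",cv2.convertScaleAbs(cv2.resize(b,None,fx=4.4,fy=4.4,interpolation=cv2.INTER_CUBIC),alpha=1.5))
print(proj(T,[[.672+.028-.016-.012+.012,y,.113] for y in(.3,-.15)]), r.sense()["wrist_force"])
E
```

```text
[[197.09364264 155.49696158]
 [335.19603301 158.47218795]] [ 0.42588183 -0.2959102   0.05230438]
```

View pics/c6.png

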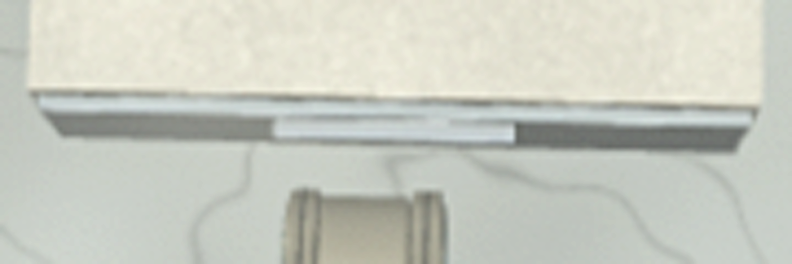

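View pics/c5.png

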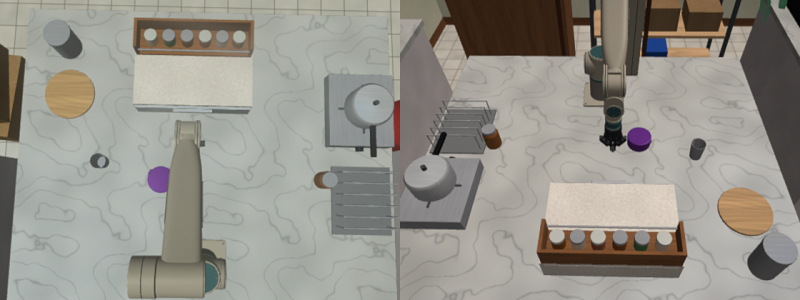

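The panel sits flush against the unit's face along its whole width (row ~100 in the crop). The jar and tumbler stand as before, and the gripper is clear.

```bash
python3 -c "
from rig import r
print(r.finish_job())"
```

```text
the job is handed in; nothing more can be done
None
```

The lid was pushed fully shut and then the drawer fully home, both gently, with the tumbler and pickle jar left where they stood; the job is handed in, but no verdict came back.

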